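# Close the sunken purge knob on an instrument module

### The job

On the white instrument module, slide the clear shutter fully open, turn the small black bar knob sunk in the well beneath it clockwise (seen from above) until it comes up snug against its soft seat, finger-tight but not forced, and let go of it there. Then slide the shutter fully closed over the well again. Be gentle with the housing and leave the vial tray, the jar and the beaker alone.

Things in the scene. Friction and masses are not known exactly. Their poses are not given: they have to be found in the camera images.
- module: white instrument module fixed to the bench, 320 (x) x 400 (y) x 140 mm high; origin: centre of its underside, z up. Its top is flat at 140 mm, but for two aluminium rails 7 mm high along y, 48 to 54 mm either side (x) of the well's axis, and a cross-bar joining them 47 to 53 mm from that axis towards -y.
- well_mouth (a point): centre of the mouth of the round well sunk in the module's top, level with the top, at (0, -70, 140) mm in the module's frame; axes as the module's. The well is 72 mm across and 34 mm deep; the knob stands in its centre and 30 mm remain beside the bar for each finger: open the fingers only a little before going in.
- knob: black bar knob in the well, under the clear shutter at first; origin: on its vertical axis at the well's floor, z up. A disc 34 mm across, 6 mm thick, carries a bar 30 mm long (knob's x), 12 mm thick (knob's y), from 6 to 28 mm above the origin (top 6 mm below the module's top). Clockwise lowers its yaw; it turns freely with 0.04 N m and stays where it is left.
- knob_top (a point): centre of the top of the knob's bar, 28 mm above its origin. The seat, hidden below, is met 0.5 to 1.35 rad clockwise of the start, differently each time. From touch the torque rises 1.5 N m per rad. Snug: 0.07 N m or more above that of free turning, for 0.2 s; damaged at 0.28 above it; aim for 0.14 above. Let go, it stays on the seat.
- shutter (a joint): travel of the clear shutter along the module's +y: 0 = closed over the well (stop), 0.092 m = fully open (stop). It slides with about 2 N, stays where it is left and cannot lift off.
- shutter_grip (a point): centre of the top of the shutter's grip: an upright grey rib 36 mm long (module's x), 12 mm thick (module's y, the sliding direction), 20 mm high, on the clear 94 x 88 x 4 mm shutter plate. Axes as the module's. With the shutter closed the rib stands 30 mm to the +y side of the knob's axis.
- vial_tray: loose grey tray, 70 x 90 mm, with six small amber vials, 37 mm high in all, on the module's top; origin: centre of its underside. Not to be moved.
- reagent: loose amber jar with a white cap, 68 mm across, 125 mm high, on the bench at the module's -y side; origin: centre of its underside. Not to be moved.
- beaker: loose glass beaker, 72 mm across, 85 mm high, on the bench at the module's +y side; origin: centre of its underside. Not to be moved.

How it is judged:
On the way, in this order (a step that is already met when the one before it is completed fails the run):
1. the shutter is slid open (at least 86 of 92 mm) (value of joint shutter above 0.086 m), for 0.2 s.
2. the knob is turned snug onto its seat (at least 5 N between knob and seat, about 0.11 N m of turning torque, for 0.2 s) (contact force between knob and module above 5 N), for 0.2 s.
At the end, for the whole second after the job is handed in: the shutter is closed to within 6 mm, the knob rests on its seat (at least 0.5 N between them) and is still, everything is released (value of joint shutter below 0.006 m and contact force between knob and module above 0.5 N and angular speed of knob below 0.05 rad/s and velocity of joint shutter between -0.01 and 0.01 m/s); the robot touches nothing.
It fails at once if the knob is overtightened (more than 20 N between knob and seat, about 0.32 N m of turning torque) (contact force between knob and module above 20 N).
It fails at once if the robot presses or strikes the housing or the well with more than 25 N (contact force between any of the arm, the fingers and module above 25 N).
It fails at once if the vial tray is moved more than 15 mm (distance of vial_tray from where it was at the start of the episode above 0.015 m).
It fails at once if the jar is moved more than 15 mm (distance of reagent from where it was at the start of the episode above 0.015 m).
It fails at once if the beaker is moved more than 15 mm (distance of beaker from where it was at the start of the episode above 0.015 m).
It also fails if it takes over 72 s, if anything falls off the work surface, if the arm or the gripper's body presses on something with over 40 N, if the wrist force passes 120 N, or if a joint passes its speed limit or range.

### The arm

A 6-joint arm with a two-finger parallel gripper is mounted at the origin on the work surface. World frame = base frame: x ahead of the robot, y to its left, z up, the work surface at z = 0. Lengths are in m, angles in rad, forces in N, time in s.
With the tool pointing down it reaches from about 0.325 to 0.775 m from the base axis. Payload 9.3 kg.
Tool frame: the origin (TCP) lies on the centre line of the jaws, within the pads' length; the fingertips stand 8 mm ahead of it and the grasp point (between the pads) lies 11 mm behind it; z points along the fingers, y is the line along which they close (so a half turn about z gives the same grasp; the last joint's range is limited). The gripper opens to 85 mm and grips with 20 to 120 N. Pads are 22 mm wide; open, the fingers measure 114 mm over their backs; the gripper's body (76 mm by 85 mm) begins 54 mm behind the grasp point. The pads swing forward as they close: fully open they stand 13 mm farther back than shut.
Start: joints at [1.058, 0.259, 0.021, 1.334, 0, 1.418], TCP at [0.194, 0.515, 0.2] pointing down, gripper open.
Joint ranges: [-3.04, 3.04], [-0.91, 1.82], [-1.04, 1.36], [-1.92, 1.95], [-1.52, 1.45], [-3.14, 3.14]. Speed limits (rad/s): [2.22, 2.22, 2.79, 3.14, 3.14, 3.14].

### API

Orientations are given as a unit quaternion [x, y, z, w].
In Python, from rig import * gives the robot as it stands.
- The arm moves only by the tool apply_moves, never from a script. Its argument "increments" is text: rows parted by semicolons, each of 6 numbers parted by spaces: the shift along the tool's x, y, z scaled (see below), then the turn, a rotation vector about the tool's x, y, z scaled (see below). A call has 1 to 12 rows; each row shifts and turns the commanded pose from where the row before left it, along the tool's axes as they then stand; what a row does not reach is not made up. The controller multiplies each number of a shift by 0.02 m and each number of a turn by 10 degrees. A row lasts 1/8 s, in which the tool goes at most 62.5 mm and 10.7 degrees, less where a joint would pass 70% of its speed; a pose out of reach is approached as far as the arm can. A call with a number of a shift or a turn outside -1 to 1 is refused whole. A call with a gripper value outside its range is refused whole. "jaw" is the gripper command: -1 is fully open, 1 is shut, values between are in proportion, set as the call begins (left out, the last holds). The fingers move at their own pace and stop on an object; "grip_force" is the grip in N (left out, the last holds). Time passes only in rows, so rows that do not move let the fingers close. It gives the time, the measured TCP pose, the force, the opening and the grip force at its end, in the units of the state.
- read_state(): the state, without advancing time (a new reading comes with each control period).
- snapshot(name): name is "side" or "top"; returns a dict with "img" (420x560x3 uint8, red, green, blue), "fx", "fy", "cx", "cy" (pixels), "cam_to_world" (4x4, takes a point from camera to world coordinates). Camera axes: x right, y up, looking along -z (the intrinsics and any distortion apply to the point x, -y, -z); pixel columns grow to the right and rows downward; lengths in m; the calibration is good to about 2 mm. A picture is of the moment at which its call begins. There is no depth.
- job_done(): hands the job in; it is judged then, once.
The state is a dict: "t": time; "joint_positions": joint angles; "dq": joint speeds; "effort": joint torques, N m; "ee_pos": TCP position; "tcp_rot": TCP orientation; "force": force on the tool from outside, world axes, zero at the start; "torque": the same for the moment, N m; "opening": finger opening in m; "grip_force": force on a finger pad.
Only numpy, scipy, OpenCV 4.12 (cv2) and the standard library are available. Lean on these libraries where they do the work, as an engineer would, in place of code of your own. Each camera call takes 0.05 s, during which the arm holds its last target. There are 200 camera calls.

## Working session

There is one attempt and no reset: what is moved stays moved. The work goes in short steps, Python scripts to look and compute and a tool call to move; the robot and the scene stay as the last step left them, time stands still between calls to the robot, and variables do not carry over. Pictures are saved under pics/ and viewed, at most 10 in all, crops included, and the job is handed in when it is done.

Besides the shell and the picture viewer there is one more tool, called after "Call:" in YAML: its name, and indented under it one key for each argument. apply_moves: Moves the arm, as the interface text tells. Shifts and turns lie within -1 to 1; 1 stands for 0.02 m of shift or 10 degrees of turn. Its arguments: {"type":"object","properties":{"increments":{"type":"string"},"jaw":{"type":"number"},"grip_force":{"type":"number"}},"required":["increments"]}

```bash
ls; mkdir -p pics; python3 - <<'E'
from rig import *
import cv2,numpy as np
s=read_state();print({k:np.round(v,3) for k,v in s.items()})
for n in("top","side"):
    d=snapshot(n);cv2.imwrite(f"pics/{n}0.png",d["img"][:,:,::-1]);print(n,[d[k] for k in("fx","fy","cx","cy")],np.round(d["cam_to_world"],4).tolist(),d.keys())
E
```

```text
pics
{'t': np.float64(0.0), 'joint_positions': array([ 1.058,  0.259,  0.021,  1.334, -0.   ,  1.418]), 'dq': array([-0.002, -0.002, -0.   ,  0.001, -0.   , -0.002]), 'effort': array([ 0.0000e+00, -5.5564e+01,  3.4452e+01,  1.4000e-02, -0.0000e+00,
       -0.0000e+00]), 'ee_pos': array([0.193, 0.515, 0.199]), 'tcp_rot': array([ 0.179,  0.984, -0.001, -0.   ]), 'force': array([ 0.491, -0.248,  0.   ]), 'torque': array([-0.033, -0.058, -0.011]), 'grip_force': np.float64(0.0), 'opening': np.float64(0.085)}
top [459.6498385941008, 459.6498385941008, 276.64354853347504, 209.81623471796604] [[-0.0035, 0.9959, -0.0906, 0.4863], [-1.0, -0.0037, -0.0025, 0.0715], [-0.0028, 0.0906, 0.9959, 1.3626], [0.0, 0.0, 0.0, 1.0]] dict_keys(['img', 'fx', 'fy', 'cx', 'cy', 'cam_to_world'])
side [518.088185761579, 518.088185761579, 275.7257021464654, 207.35813288191403] [[0.4895, 0.7099, -0.5063, 0.0582], [-0.8719, 0.388, -0.2988, -0.247], [-0.0157, 0.5877, 0.8089, 1.0081], [0.0, 0.0, 0.0, 1.0]] dict_keys(['img', 'fx', 'fy', 'cx', 'cy', 'cam_to_world'])
```

View pics/top0.png

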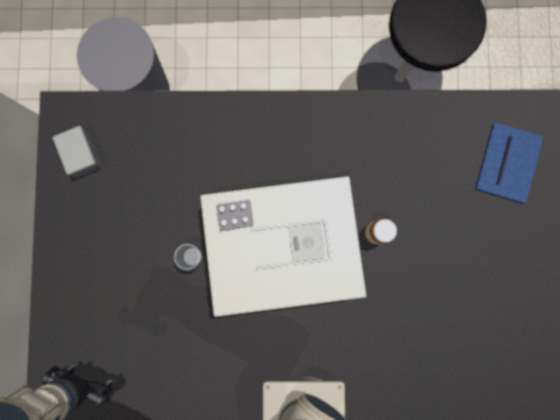

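View pics/side0.png

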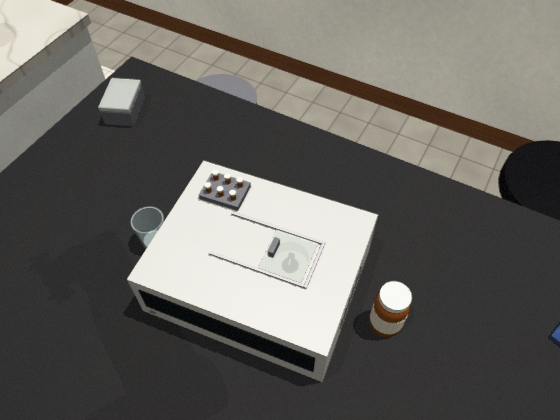

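The top view shows the module's corners at about (201,195), (350,178), (365,297) and (215,316), with the rib near (296,243) and the knob near (309,242). In the side view the rib is near (274,246) and the knob near (291,262). I'll take one enlarged crop of each.

```bash
cat >h.py <<'E'
from rig import *
import cv2,numpy as np
def ray(d,u,v):
    M=d["cam_to_world"];r=M[:3,:3]@np.array([(u-d["cx"])/d["fx"],-(v-d["cy"])/d["fy"],-1.]);return M[:3,3],r
def at(d,u,v,z):
    c,r=ray(d,u,v);return c+r*(z-c[2])/r[2]
def proj(d,p):
    M=d["cam_to_world"];q=M[:3,:3].T@(np.asarray(p)-M[:3,3]);return d["cx"]+d["fx"]*q[0]/-q[2],d["cy"]+d["fy"]*q[1]/q[2]
def crop(d,x,y,w,h,k):
    return cv2.resize(d["img"][y:y+h,x:x+w,::-1],None,fx=k,fy=k,interpolation=cv2.INTER_CUBIC)
E
python3 - <<'E'
from h import *
d=snapshot("top")
P=[at(d,u,v,.14) for u,v in((201,195),(350,178),(365,297),(215,316))]
print(np.round(P,4)); print([np.linalg.norm(P[i]-P[i-1]).round(3) for i in range(4)], np.mean(P,0))
s=snapshot("side")
a=crop(d,240,205,100,75,4);b=crop(s,200,205,133,100,3)
b=cv2.resize(crop(s,230,215,100,75,4),None,fx=1,fy=1)
cv2.imwrite("pics/c1.png",np.hstack([a,b]))
E
```

```text
[[ 0.6381  0.2772  0.14  ]
 [ 0.6826 -0.1228  0.14  ]
 [ 0.3669 -0.1565  0.14  ]
 [ 0.319   0.2369  0.14  ]]
[np.float64(0.322), np.float64(0.402), np.float64(0.317), np.float64(0.396)] [0.50163522 0.05869997 0.14      ]
```

View pics/c1.png

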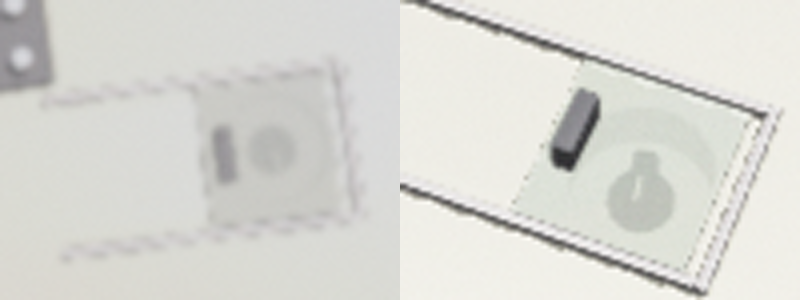

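The crop gives the rib at top (296,243.8) and side (274.3,245.3), and the knob at top (308,242.5). Under the shutter the bar looks roughly end-on to the side camera.

```bash
python3 - <<'E'
from h import *
d=snapshot("top");s=snapshot("side")
for z in(.15,.165,.17):print(z,at(d,296,243.75,z).round(4),at(s,274.3,245.3,z).round(4))
th=.116;R=np.array([[np.cos(th),-np.sin(th)],[np.sin(th),np.cos(th)]]);c=np.array([.5016,.0587])
w=c+R@[0,-.07];print("well",w,"knobpix",at(d,308,242.5,.134).round(4),"rib",c+R@[0,-.04])
# corners of cross-bar/rail in side crop: outer corners at (778,112),(703,290)
for u,v in((778,112),(703,290)):
    p=at(s,230+(u-400)/4,215+v/4,.147)[:2];print("bar end",(R.T@(p-w)).round(4))
from scipy.spatial.transform import Rotation as Ro
st=read_state();print(Ro.from_quat(st["tcp_rot"]).as_matrix().round(3))
E
```

```text
0.15 [0.5067 0.024  0.15  ] [0.5145 0.0279 0.15  ]
0.165 [0.5065 0.0245 0.165 ] [0.5065 0.0231 0.165 ]
0.17 [0.5064 0.0247 0.17  ] [0.5039 0.0215 0.17  ]
well [ 0.5097018  -0.01082957] knobpix [ 0.5102 -0.0087  0.134 ] rib [0.5062296  0.01896882]
bar end [ 0.0527 -0.0502]
bar end [-0.0515 -0.0505]
[[-0.936  0.352 -0.   ]
 [ 0.352  0.936 -0.   ]
 [ 0.    -0.    -1.   ]]
```

Call:
apply_moves:
  increments: "-0.97 -0.73 -0.06 0 0 0;-0.97 -0.73 -0.06 0 0 0;-0.97 -0.73 -0.06 0 0 0;-0.97 -0.73 -0.06 0 0 0;-0.97 -0.73 -0.06 0 0 0;-0.97 -0.73 -0.06 0 0 0;-0.97 -0.73 -0.06 0 0 0;-0.97 -0.73 -0.06 0 0 0;-0.97 -0.73 -0.06 0 0 0;-0.97 -0.73 -0.06 0 0 0;-0.97 -0.73 -0.06 0 0 0;-0.97 -0.73 -0.06 0 0 0"
  jaw: 0.2
  grip_force: 20

```text
t: 1.8
ee_pos: [0.3502, 0.2681, 0.2144]
tcp_rot: [0.179, 0.984, 0.0, 0.0]
force: [0.1, 0.3, 0.5]
opening: 0.0342
grip_force: 0.0
```

Call:
apply_moves:
  increments: "-0.97 -0.73 -0.06 0 0 0;-0.97 -0.73 -0.06 0 0 0;-0.97 -0.73 -0.06 0 0 0;-0.97 -0.73 -0.06 0 0 0;-0.97 -0.73 -0.06 0 0 0;-0.97 -0.73 -0.06 0 0 0;-0.97 -0.73 -0.06 0 0 0;-0.97 -0.73 -0.06 0 0 0;-0.97 -0.73 -0.06 0 0 0;-0.97 -0.73 -0.06 0 0 0;-0.97 -0.73 -0.06 0 0 0;-0.97 -0.73 -0.06 0 0 0"

```text
t: 3.3
ee_pos: [0.5064, 0.0222, 0.2287]
tcp_rot: [0.179, 0.984, -0.0, -0.0]
force: [0.9, -0.2, 0.3]
opening: 0.0343
grip_force: 0.0
```

Call:
apply_moves:
  increments: "0 0 0 0 0 -0.9;0 0 0 0 0 -0.9;0 0 0 0 0 -0.92;0 0 0 0 0 0;0 0 0 0 0 0"

```text
t: 3.92
ee_pos: [0.506, 0.0229, 0.2287]
tcp_rot: [-0.056, 0.998, 0.0, -0.0]
force: [-0.0, 0.0, 0.4]
opening: 0.0341
grip_force: 0.0
```

```bash
cat >>h.py <<'E'
from scipy.spatial.transform import Rotation as Ro
YAW=.116;W=np.array([.510,-.0082])
def ymod(o): # module-y offset o from well axis -> world xy
    return W+o*np.array([-np.sin(YAW),np.cos(YAW)])
def go(x,y,z,yaw_y=None):
    s=read_state();R=Ro.from_quat(s["tcp_rot"]).as_matrix()
    a=np.degrees(np.arctan2(R[1,1],R[0,1]))
    print("t",round(s["t"],2),"tcp",s["ee_pos"].round(4),"yawY",a.round(2),"tilt",R[:,2].round(4),"F",s["force"].round(1),"T",s["torque"].round(3),"op",round(s["opening"],4),"g",round(s["grip_force"],1),"q6",s["joint_positions"][5].round(3))
    print(" need tool units",(R.T@(np.array([x,y,z])-s["ee_pos"])/.02).round(3), "turnz",None if yaw_y is None else round((a-yaw_y)/10,3))
E
python3 - <<'E'
from h import *
go(*ymod(.030),.158,96.65)
cv2.imwrite("pics/s1.png",crop(snapshot("side"),180,150,200,150,4))
E
```

```text
t 3.92 tcp [0.506  0.0229 0.2287] yawY 96.39 tilt [-1.e-04  0.e+00 -1.e+00] F [-0.   0.   0.4] T [-0.001  0.044 -0.046] op 0.0341 g 0.0 q6 -0.232
 need tool units [-0.019 -0.068  3.533] turnz -0.026
```

View pics/s1.png

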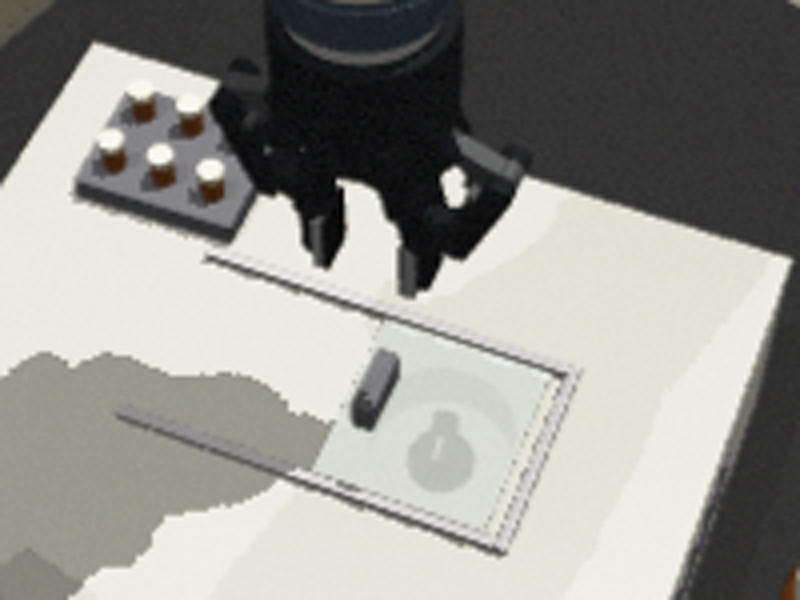

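The gripper is above the rib, with the fingers straddling its line along y. The tray stays outside the rail, so there is room. Next I descend, grip and slide.

Call:
apply_moves:
  increments: "0 -0.07 0.8 0 0 0;0 0 0.8 0 0 0;0 0 0.8 0 0 0;0 0 0.6 0 0 0;0 0 0.5 0 0 0;0 0 0 0 0 0;0 0 0 0 0 0"

```text
t: 4.85
ee_pos: [0.5065, 0.0215, 0.1591]
tcp_rot: [-0.057, 0.998, -0.0, 0.0]
force: [-0.4, -0.2, -0.1]
opening: 0.0342
grip_force: 0.0
```

Call:
apply_moves:
  increments: "0 0 0 0 0 0;0 0 0 0 0 0;0 0 0 0 0 0;0 0 0 0 0 0;0 0 0 0 0 0"
  jaw: 1

```text
t: 5.48
ee_pos: [0.5062, 0.0215, 0.1587]
tcp_rot: [-0.057, 0.998, -0.0, -0.0]
force: [-0.5, -0.5, 0.3]
opening: -0.0001
grip_force: 0.0
```

```bash
python3 - <<'E'
from h import *
go(*ymod(.122),.158,96.65)
E
```

```text
t 5.47 tcp [0.5062 0.0215 0.1587] yawY 96.59 tilt [-0. -0. -1.] F [-0.5 -0.5  0.3] T [-0.01   0.03   0.008] op -0.0001 g 0.0 q6 -0.238
 need tool units [-0.011  4.603  0.034] turnz -0.006
```

```bash
python3 - <<'E'
from h import *
a=crop(snapshot("side"),230,190,100,100,4);b=crop(snapshot("top"),250,200,100,100,4)
cv2.imwrite("pics/s2.png",np.hstack([a,b]))
E
```

```text
(no output)
```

View pics/s2.png

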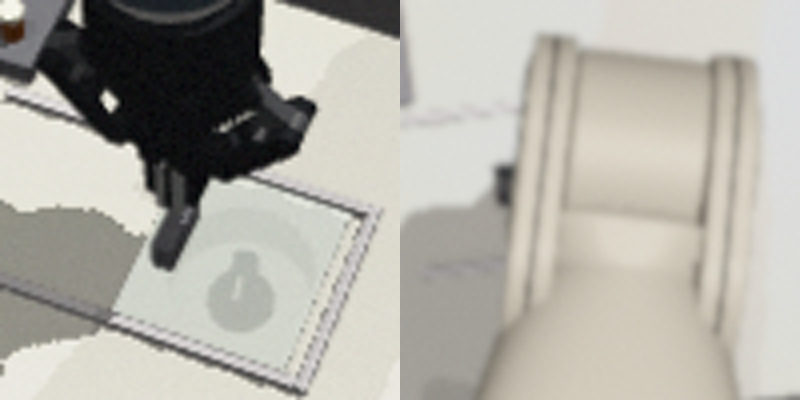

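```bash
python3 - <<'E'
from h import *
s=snapshot("side")
for z in(.151,.159,.166):
    u,v=proj(s,[.5062,.0215,z]);print(z,(u-230)*4,(v-190)*4)
def rib(y,x,z):
    p=W+np.array([[np.cos(YAW),-np.sin(YAW)],[np.sin(YAW),np.cos(YAW)]])@[x,y];u,v=proj(s,[*p,z]);return round((u-230)*4),round((v-190)*4)
for zt in(.164,.167):
  for x in(-.018,.018):
    for y in(.024,.036):print(zt,x,y,"top",rib(y,x,zt),"bot",rib(y,x,zt-.02))
E
```

```text
0.151 180.20866609514837 238.35619270407335
0.159 179.92926679915422 229.65249142573202
0.166 179.68179091289835 221.94325157279047
0.164 -0.018 0.024 top (177, 258) bot (178, 279)
0.164 -0.018 0.036 top (154, 250) bot (155, 271)
0.164 0.018 0.024 top (206, 198) bot (206, 220)
0.164 0.018 0.036 top (183, 190) bot (183, 212)
0.167 -0.018 0.024 top (177, 254) bot (178, 276)
0.167 -0.018 0.036 top (153, 246) bot (155, 268)
0.167 0.018 0.024 top (206, 195) bot (206, 217)
0.167 0.018 0.036 top (183, 187) bot (183, 209)
```

```bash
python3 - <<'E'
from h import *
print({k:np.round(v,3) for k,v in read_state().items() if k in("opening","grip_force","t")})
cv2.imwrite("pics/s3.png",crop(snapshot("side"),250,205,60,60,10))
E
```

```text
{'t': np.float64(5.625), 'grip_force': np.float64(0.0), 'opening': np.float64(0.0)}
```

View pics/s3.png

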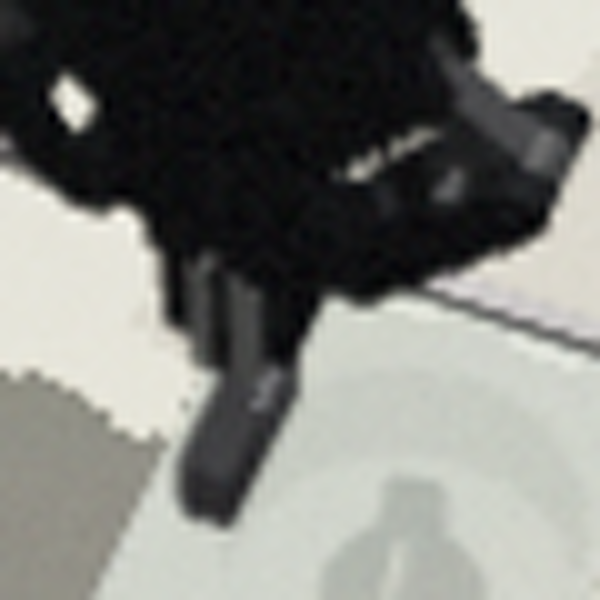

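The visible fingertips cover the far half of the rib, at about (273,241) px. They look higher or further out than the TCP reading implies, so I'll work out the offset from the rays.

```bash
python3 - <<'E'
from h import *
s=snapshot("side")
R=np.array([[np.cos(YAW),-np.sin(YAW)],[np.sin(YAW),np.cos(YAW)]])
for z in(.151,.16,.167,.175,.185,.195):
    p=at(s,273.2,241.3,z)[:2];print("closed tip",z,(R.T@(p-W)-[0,.030]).round(4))
for z in(.221,.235,.245,.255):
    p=at(s,272.1,220,z)[:2];print("open tip",z,(R.T@(p-[.506,.0229])).round(4))
M=s["cam_to_world"];print(M.round(3)[:3,3], at(s,200+0,150,.14))
E
```

```text
closed tip 0.151 [0.0157 0.0106]
closed tip 0.16 [0.0106 0.0082]
closed tip 0.167 [0.0065 0.0064]
closed tip 0.175 [0.0019 0.0043]
closed tip 0.185 [-0.0038  0.0016]
closed tip 0.195 [-0.0095 -0.001 ]
open tip 0.221 [0.0179 0.0107]
open tip 0.235 [0.0091 0.0067]
open tip 0.245 [0.0028 0.0038]
open tip 0.255 [-0.0034  0.0009]
[ 0.058 -0.247  1.008] [0.65922425 0.30238968 0.14      ]
```

Both sightings put the real fingertips about 35 mm above where the reading implies, and the empty grip agrees. I'll probe downward gently.

Call:
apply_moves:
  increments: "0 0 0.05 0 0 0;0 0 0.05 0 0 0;0 0 0.05 0 0 0;0 0 0.05 0 0 0;0 0 0.05 0 0 0;0 0 0.05 0 0 0"
  jaw: 1

```text
t: 6.48
ee_pos: [0.5062, 0.0215, 0.1526]
tcp_rot: [-0.057, 0.998, -0.0, -0.0]
force: [-0.1, -0.8, 0.1]
opening: -0.0
grip_force: 0.0
```

Call:
apply_moves:
  increments: "0 0 0.05 0 0 0;0 0 0.05 0 0 0;0 0 0.05 0 0 0;0 0 0 0 0 0"

```text
t: 6.98
ee_pos: [0.5062, 0.0215, 0.1496]
tcp_rot: [-0.057, 0.998, 0.0, -0.0]
force: [0.9, 0.7, -0.1]
opening: -0.0003
grip_force: 0.0
```

No contact below the plate's claimed level, which confirms the offset. I'll keep probing.

Call:
apply_moves:
  increments: "0 0 0.05 0 0 0;0 0 0.05 0 0 0;0 0 0.05 0 0 0;0 0 0.05 0 0 0;0 0 0.05 0 0 0"

```text
t: 7.6
ee_pos: [0.5062, 0.0215, 0.1446]
tcp_rot: [-0.057, 0.998, -0.0, -0.0]
force: [0.1, -0.3, 0.5]
opening: -0.0002
grip_force: 0.0
```

Call:
apply_moves:
  increments: "0 0 0.05 0 0 0;0 0 0.05 0 0 0;0 0 0.05 0 0 0"

```text
t: 7.98
ee_pos: [0.5062, 0.0215, 0.1416]
tcp_rot: [-0.057, 0.998, -0.0, -0.0]
force: [0.7, -1.1, 0.4]
opening: 0.0003
grip_force: 0.0
```

```bash
python3 - <<'E'
from h import *
go(*ymod(.030),.14,96.65)
a=crop(snapshot("side"),250,205,60,60,8)
cv2.imwrite("pics/s4.png",a)
E
```

```text
t 7.97 tcp [0.5062 0.0215 0.1416] yawY 96.59 tilt [-0. -0. -1.] F [ 0.7 -1.1  0.4] T [ 0.006  0.005 -0.017] op 0.0003 g 0.0 q6 -0.238
 need tool units [-0.014  0.003  0.08 ] turnz -0.006
```

View pics/s4.png

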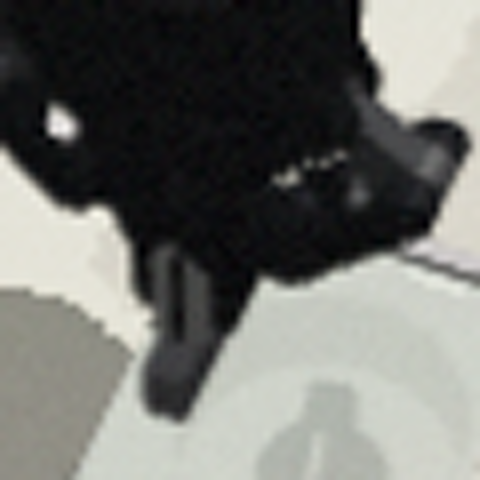

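The tips are now at about (273.5,247) px, still a few mm above the rib top.

Call:
apply_moves:
  increments: "0 0 0.05 0 0 0;0 0 0.05 0 0 0;0 0 0.05 0 0 0"

```text
t: 8.4
ee_pos: [0.5062, 0.0215, 0.1386]
tcp_rot: [-0.057, 0.998, 0.0, 0.0]
force: [-0.1, -0.3, -0.5]
opening: 0.0001
grip_force: 0.0
```

Call:
apply_moves:
  increments: "0 0 0.05 0 0 0;0 0 0.05 0 0 0"

```text
t: 8.65
ee_pos: [0.5062, 0.0215, 0.1366]
tcp_rot: [-0.057, 0.998, -0.0, -0.0]
force: [0.3, 0.4, -0.7]
opening: 0.0002
grip_force: 0.0
```

Call:
apply_moves:
  increments: "0 0 0.05 0 0 0;0 0 0.05 0 0 0"

```text
t: 8.9
ee_pos: [0.5062, 0.0215, 0.1346]
tcp_rot: [-0.057, 0.998, -0.0, 0.0]
force: [-0.5, -0.3, 0.5]
opening: -0.0001
grip_force: 0.0
```

Call:
apply_moves:
  increments: "0 0 0.05 0 0 0;0 0 0.05 0 0 0"

```text
t: 9.15
ee_pos: [0.5064, 0.0216, 0.1335]
tcp_rot: [-0.057, 0.998, -0.0, 0.0]
force: [-4.3, 0.5, 14.3]
opening: 0.0
grip_force: 7.2
```

Call:
apply_moves:
  increments: "0 0 0.05 0 0 0;0 0 0.05 0 0 0"

```text
t: 9.4
ee_pos: [0.5066, 0.0214, 0.1332]
tcp_rot: [-0.058, 0.998, -0.0, 0.001]
force: [-9.8, 0.1, 31.1]
opening: 0.0003
grip_force: 15.4
```

Call:
apply_moves:
  increments: "0 0 0.05 0 0 0;0 0 0.05 0 0 0"

```text
t: 9.65
ee_pos: [0.5068, 0.0212, 0.1329]
tcp_rot: [-0.057, 0.998, -0.001, 0.002]
force: [-14.1, 0.8, 47.4]
opening: -0.0002
grip_force: 23.5
```

I've found contact: the rib top is met at a TCP z of about 0.1337, so the true fingertips are about 31 mm above the TCP reading. I'll lift, open and come down around the rib.

Call:
apply_moves:
  increments: "0 0 -0.7 0 0 0;0 0 -0.7 0 0 0;0 0 0 0 0 0;0 0 0 0 0 0"
  jaw: 0.2

```text
t: 10.15
ee_pos: [0.5061, 0.0215, 0.1561]
tcp_rot: [-0.057, 0.998, 0.0, -0.0]
force: [-0.3, 0.4, 0.7]
opening: 0.0342
grip_force: 0.0
```

Call:
apply_moves:
  increments: "0 0 0 0 0 0;0 0 0.8 0 0 0;0 0 0.6 0 0 0;0 0 0.4 0 0 0;0 0 0 0 0 0"

```text
t: 10.78
ee_pos: [0.5059, 0.0215, 0.1201]
tcp_rot: [-0.057, 0.998, 0.0, -0.001]
force: [-0.1, -0.8, 0.7]
opening: 0.0341
grip_force: 0.0
```

Call:
apply_moves:
  increments: "0 0 0 0 0 0;0 0 0 0 0 0;0 0 0 0 0 0;0 0 0 0 0 0"
  jaw: 1

```text
t: 11.28
ee_pos: [0.5065, 0.0216, 0.1211]
tcp_rot: [-0.058, 0.998, 0.0, 0.0]
force: [-0.2, 1.1, 4.0]
opening: 0.0109
grip_force: 24.9
```

Gripped. Now I slide it open.

Call:
apply_moves:
  increments: "0 0.2 -0.05 0 0 0;0 0.5 0 0 0 0;0 0.5 0 0 0 0;0 0.5 0 0 0 0;0 0.5 0 0 0 0;0 0.5 0 0 0 0;0 0.5 0 0 0 0;0 0.5 0 0 0 0;0 0.4 0 0 0 0;0 0.3 0 0 0 0;0 0 0 0 0 0"

```text
t: 12.65
ee_pos: [0.4954, 0.1096, 0.1214]
tcp_rot: [-0.058, 0.998, 0.0, -0.001]
force: [-1.3, 1.9, -13.9]
opening: 0.0113
grip_force: 22.7
```

```bash
python3 - <<'E'
from h import *
go(*ymod(.122),.1215,96.65)
E
```

```text
t 12.65 tcp [0.4954 0.1096 0.1214] yawY 96.63 tilt [-1.3e-03  8.0e-04 -1.0e+00] F [ -1.3   1.9 -13.9] T [0.337 0.233 0.151] op 0.0113 g 22.7 q6 -0.064
 need tool units [-0.041  0.164 -0.005] turnz -0.002
```

Call:
apply_moves:
  increments: "0 0.1 0.03 0 0 0;0 0.07 0 0 0 0;0 0.05 0 0 0 0;0 0 0 0 0 0"

```text
t: 13.15
ee_pos: [0.4953, 0.1115, 0.1212]
tcp_rot: [-0.057, 0.998, -0.002, -0.0]
force: [-3.6, -10.1, -7.8]
opening: 0.0108
grip_force: 23.4
```

Call:
apply_moves:
  increments: "0 0 0 0 0 0;0 0 0 0 0 0;0 0 -0.8 0 0 0;0 0 -0.9 0 0 0;0 0 -0.9 0 0 0;0 0 -0.9 0 0 0"
  jaw: 0.2

```text
t: 13.9
ee_pos: [0.4963, 0.1135, 0.1925]
tcp_rot: [-0.057, 0.998, 0.0, 0.001]
force: [0.9, -0.4, -0.5]
opening: 0.0343
grip_force: 0.0
```

```bash
python3 - <<'E'
from h import *
go(*ymod(0),.17,96.65)
a=crop(snapshot("side"),240,200,100,100,6);
cv2.imwrite("pics/s5.png",a)
E
```

```text
t 13.9 tcp [0.4963 0.1135 0.1925] yawY 96.59 tilt [ 2.2e-03  5.0e-04 -1.0e+00] F [ 0.9 -0.4 -0.5] T [-0.017  0.004  0.032] op 0.0343 g 0.0 q6 -0.055
 need tool units [ 0.019 -6.126  1.123] turnz -0.006
```

View pics/s5.png

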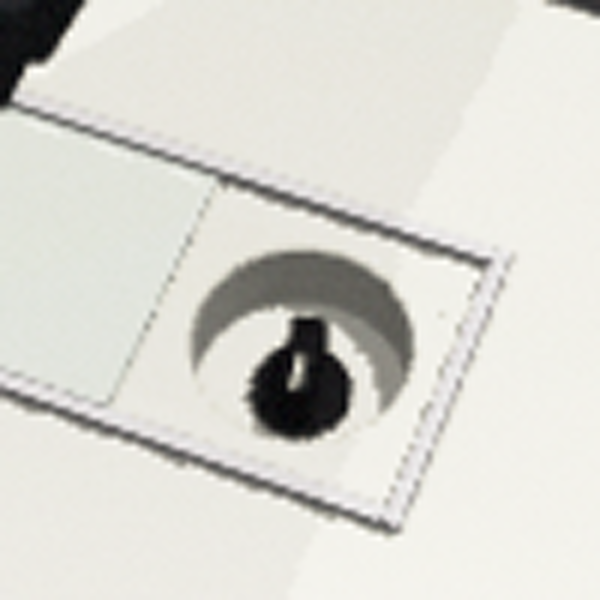

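The shutter is open. The well is centred near (290.3,257.5) px, and the bar runs roughly from (289.5,265) to (291.3,253). I'll take one more enlarged view from both cameras for the bar's angle.

```bash
python3 - <<'E'
from h import *
s=snapshot("side");d=snapshot("top")
R=np.array([[np.cos(YAW),-np.sin(YAW)],[np.sin(YAW),np.cos(YAW)]])
print("well",at(s,290.3,257.5,.14))
P=[at(s,240+u/6,200+v/6,.134) for u,v in((308,319),(297,393))];v=P[0]-P[1]
print(P,np.linalg.norm(v),np.degrees(np.arctan2(v[1],v[0])))
def enh(a):
    a=a.astype(float);return np.clip((a-0)*255/110,0,255).astype(np.uint8)
a=enh(crop(s,275,243,32,40,12));b=enh(crop(d,292,222,32,40,12))
for z,yaw in((.134,0),):
    print(proj(s,[*W,z]),proj(d,[*W,z]),proj(d,[*W,.112]))
cv2.imwrite("pics/s6.png",np.hstack([a,b]))
E
```

```text
well [ 0.51058033 -0.00967104  0.14      ]
[array([ 0.5233073 , -0.00514728,  0.134     ]), array([ 0.49729334, -0.01514093,  0.134     ])] 0.02786752909132356 21.015027728369827
(np.float64(289.4702767710092), np.float64(258.9833937866588)) (np.float64(307.8168115053092), np.float64(242.57232533947885)) (np.float64(307.2921380117354), np.float64(242.73119185113995))
```

View pics/s6.png

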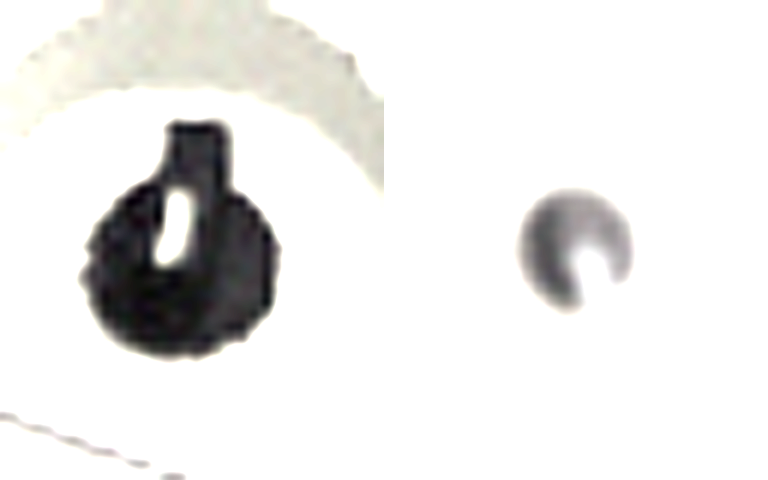

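The side pointer line runs from (290.0,258.8) to (288.6,265.1), and the far end of the bar is at (291.7,253.2).

```bash
python3 - <<'E'
from h import *
s=snapshot("side");d=snapshot("top")
f=lambda c,u,v:at(c,u,v,.134)[:2]
for c,A,B in((s,(288.6,265.1),(290,258.8)),(s,(288.6,265.1),(291.7,253.2)),(d,(310.3,247),(309.2,242)),(s,(290,258.8),(291.7,253.2))):
    v=f(c,*B)-f(c,*A);print(f(c,*A),f(c,*B),np.linalg.norm(v),np.degrees(np.arctan2(v[1],v[0])))
for yaw in(8,16,24,32):
    t=np.radians(yaw);e=np.array([np.cos(t),np.sin(t)]);n=np.array([-e[1],e[0]])
    print(yaw,[tuple(int(round(q)) for q in (12*(np.array(proj(s,[*(W+a*.015*e+b*.006*n),.134]))-[275,243]))) for a,b in((1,1),(1,-1),(-1,-1),(-1,1))])
E
```

```text
[ 0.49723281 -0.01320069] [ 0.51085736 -0.00890686] 0.01428514192093578 17.492417023775506
[ 0.49723281 -0.01320069] [ 0.52358609 -0.00581252] 0.02736933279771737 15.660881185932348
[ 0.49821024 -0.01470051] [ 0.51150951 -0.01190209] 0.013590502723982788 11.882802130513781
[ 0.51085736 -0.00890686] [ 0.52358609 -0.00581252] 0.013099447814215752 13.663499821404857
8 [(171, 106), (240, 129), (176, 279), (106, 256)]
16 [(158, 107), (229, 121), (190, 278), (117, 264)]
24 [(144, 110), (217, 115), (204, 275), (129, 270)]
32 [(131, 114), (205, 111), (217, 271), (142, 275)]
```

The knob's yaw is about 16° and its centre about (0.510,−0.009). I'll go above it, turn the jaws to 106° and open 23 mm.

Call:
apply_moves:
  increments: "0.02 -0.9 0 0 0 0;0 -0.9 0 0 0 0;0 -0.9 0 0 0 0;0 -0.9 0 0 0 0;0 -0.9 0 0 0 0;0 -0.9 0 0 0 0;0 -0.72 0 0 0 0;0 0 0.5 0 0 -0.5;0 0 0.5 0 0 -0.44;0 0 0.5 0 0 0;0 0 0 0 0 0;0 0 0 0 0 0"
  jaw: 0.46

```text
t: 15.65
ee_pos: [0.5094, -0.0084, 0.1614]
tcp_rot: [-0.139, 0.99, -0.0, 0.0]
force: [-0.1, 0.0, -0.2]
opening: 0.0233
grip_force: 0.0
```

```bash
python3 - <<'E'
from h import *
go(.5104,-.0087,.0905,106)
cv2.imwrite("pics/s7.png",crop(snapshot("side"),240,190,100,100,6))
E
```

```text
t 15.65 tcp [ 0.5094 -0.0084  0.1614] yawY 105.94 tilt [ 3.e-04 -1.e-04 -1.e+00] F [-0.1  0.  -0.2] T [-0.002  0.018  0.006] op 0.0233 g 0.0 q6 -0.46
 need tool units [-0.042 -0.028  3.543] turnz -0.006
```

View pics/s7.png

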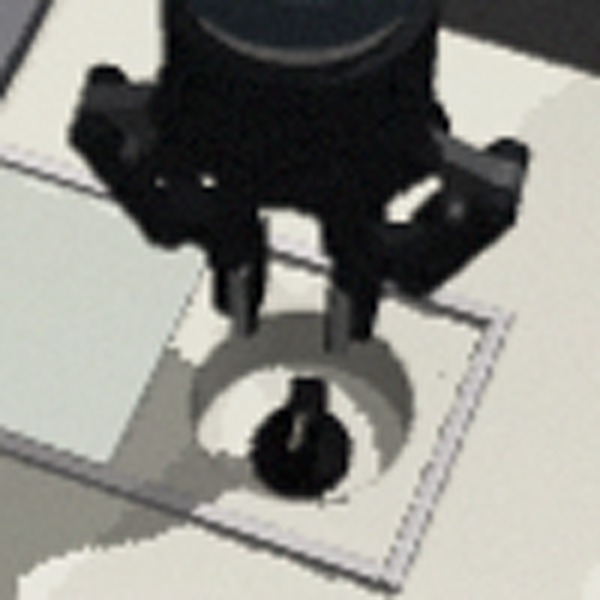

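The fingers are centred over the knob, with tips near (288,247) px, which fits the 31 mm offset. I descend in stages.

Call:
apply_moves:
  increments: "-0.04 -0.03 0.7 0 0 0;0 0 0.7 0 0 0;0 0 0.6 0 0 0;0 0 0.4 0 0 0;0 0 0.2 0 0 0;0 0 0.1 0 0 0"

```text
t: 16.45
ee_pos: [0.5103, -0.0087, 0.107]
tcp_rot: [-0.139, 0.99, -0.0, 0.0]
force: [-0.6, -0.7, 0.7]
opening: 0.023
grip_force: 0.0
```

Call:
apply_moves:
  increments: "0 0 0.2 0 0 0;0 0 0.2 0 0 0;0 0 0.2 0 0 0;0 0 0 0 0 0"

```text
t: 16.95
ee_pos: [0.51, -0.0087, 0.0948]
tcp_rot: [-0.139, 0.99, 0.0, -0.0]
force: [-0.9, 0.1, -0.6]
opening: 0.0231
grip_force: 0.0
```

Call:
apply_moves:
  increments: "0 0 0.1 0 0 0;0 0 0.1 0 0 0;0 0 0 0 0 0"

```text
t: 17.32
ee_pos: [0.5101, -0.0087, 0.091]
tcp_rot: [-0.139, 0.99, 0.0, -0.0]
force: [-0.1, 0.4, 0.1]
opening: 0.0227
grip_force: 0.0
```

```bash
cat > tq.py <<'E'
from h import *
T=[];F=[];E=[]
for i in range(6):
    s=read_state();T.append(s["torque"]);F.append(s["force"]);E.append(s["effort"][5]);snapshot("top")
go(.5104,-.0087,.0905)
print("T",np.mean(T,0).round(3),"sd",np.std(T,0).round(3),"F",np.mean(F,0).round(1),"e6",np.round(E,3))
E
python3 tq.py
```

```text
t 17.62 tcp [ 0.5102 -0.0087  0.0911] yawY 105.99 tilt [ 2.e-04 -0.e+00 -1.e+00] F [ 0.4  0.8 -0.7] T [-0.016 -0.014  0.017] op 0.0228 g 0.0 q6 -0.461
 need tool units [-0.007 -0.002  0.032] turnz None
T [-0.012 -0.002  0.009] sd [0.037 0.029 0.022] F [-0.3  0.   0.2] e6 [-0.  0. -0.  0.  0. -0.]
```

Call:
apply_moves:
  increments: "0 0 0 0 0 0;0 0 0 0 0 0;0 0 0 0 0 0;0 0 0 0 0 0"
  jaw: 1

```text
t: 18.12
ee_pos: [0.5105, -0.0097, 0.0913]
tcp_rot: [-0.139, 0.99, -0.001, 0.0]
force: [0.3, -5.1, 0.1]
opening: 0.0114
grip_force: 24.0
```

```bash
python3 tq.py
```

```text
t 18.43 tcp [ 0.5105 -0.0098  0.0913] yawY 105.94 tilt [ 5.e-04 -2.e-03 -1.e+00] F [ 1.  -4.2  1.9] T [-0.988 -0.027 -0.025] op 0.0114 g 24.0 q6 -0.461
 need tool units [-0.01   0.052  0.041] turnz None
T [-0.991  0.012 -0.045] sd [0.033 0.039 0.048] F [ 0.4 -5.4  0.5] e6 [-0.048 -0.048 -0.048 -0.048 -0.048 -0.048]
```

The effort of joint 6 reads without noise, so I'll use that. I shift 1 mm to relieve the side force, then turn clockwise 24°, which is short of the earliest possible seat.

Call:
apply_moves:
  increments: "0 -0.05 0 0 0 0;0 0 0 0 0 0.4;0 0 0 0 0 0.4;0 0 0 0 0 0.4;0 0 0 0 0 0.4;0 0 0 0 0 0.4;0 0 0 0 0 0.4;0 0 0 0 0 0;0 0 0 0 0 0"

```text
t: 19.55
ee_pos: [0.5105, -0.0092, 0.0913]
tcp_rot: [0.069, 0.998, 0.0, 0.0]
force: [-1.6, 3.7, 5.5]
opening: 0.0113
grip_force: 24.5
```

```bash
sed -i 's/range(6)/range(3)/' tq.py; python3 tq.py
```

```text
t 19.7 tcp [ 0.5105 -0.0092  0.0913] yawY 82.08 tilt [ 3.e-04  9.e-04 -1.e+00] F [-1.9  4.2  5.8] T [ 0.837  0.259 -0.09 ] op 0.0112 g 24.5 q6 -0.045
 need tool units [0.01  0.024 0.04 ] turnz None
T [ 0.924  0.231 -0.075] sd [0.015 0.025 0.008] F [-1.6  3.7  5.2] e6 [-0.07  -0.086 -0.066]
```

Call:
apply_moves:
  increments: "0 0.025 0 0 0 0.15;0 0 0 0 0 0.15;0 0 0 0 0 0"

```text
t: 20.08
ee_pos: [0.5105, -0.0091, 0.0913]
tcp_rot: [0.095, 0.995, 0.0, 0.0]
force: [-1.2, 1.1, 5.9]
opening: 0.0113
grip_force: 24.5
```

```bash
cat > e.py <<'E'
from h import *
s=read_state();R=Ro.from_quat(s["tcp_rot"]).as_matrix()
print(round(s["t"],2),"yawY",np.degrees(np.arctan2(R[1,1],R[0,1])).round(2),"e6",s["effort"][5].round(3),"T",s["torque"].round(3),"F",s["force"].round(1),"q6",s["joint_positions"][5].round(4))
E
python3 e.py
```

```text
20.07 yawY 79.04 e6 0.133 T [ 0.478  0.335 -0.036] F [-1.2  1.1  5.9] q6 0.0088
```

Call:
apply_moves:
  increments: "0 0 0 0 0 0.15;0 0 0 0 0 0.15;0 0 0 0 0 0"

```text
t: 20.45
ee_pos: [0.5105, -0.009, 0.0913]
tcp_rot: [0.121, 0.993, 0.0, 0.0]
force: [-1.6, 2.1, 4.6]
opening: 0.0112
grip_force: 24.5
```

```bash
python3 e.py
```

```text
20.45 yawY 76.05 e6 0.134 T [ 0.521  0.279 -0.035] F [-1.6  2.1  4.6] q6 0.0612
```

Call:
apply_moves:
  increments: "0 0 0 0 0 0.15;0 0 0 0 0 0.15;0 0 0 0 0 0"

```text
t: 20.82
ee_pos: [0.5106, -0.009, 0.0913]
tcp_rot: [0.147, 0.989, 0.0, 0.0]
force: [-0.5, 2.2, 4.7]
opening: 0.0109
grip_force: 24.5
```

```bash
python3 e.py
```

```text
20.82 yawY 73.05 e6 0.134 T [ 0.647  0.245 -0.041] F [-0.5  2.2  4.7] q6 0.1136
```

Call:
apply_moves:
  increments: "0 0 0 0 0 0.15;0 0 0 0 0 0.15;0 0 0 0 0 0"

```text
t: 21.2
ee_pos: [0.5106, -0.0089, 0.0913]
tcp_rot: [0.173, 0.985, 0.0, 0.0]
force: [-3.2, 3.3, 5.2]
opening: 0.0111
grip_force: 24.5
```

```bash
python3 e.py
```

```text
21.2 yawY 70.05 e6 0.135 T [ 0.707  0.223 -0.031] F [-3.2  3.3  5.2] q6 0.1659
```

The free level is steady at 0.134. I'll aim for about 0.27.

Call:
apply_moves:
  increments: "0 0 0 0 0 0.15;0 0 0 0 0 0.15;0 0 0 0 0 0"

```text
t: 21.58
ee_pos: [0.5107, -0.0088, 0.0913]
tcp_rot: [0.199, 0.98, 0.0, 0.0]
force: [-0.9, 4.5, 5.6]
opening: 0.0111
grip_force: 24.5
```

```bash
python3 e.py
```

```text
21.57 yawY 67.06 e6 0.136 T [ 0.817  0.169 -0.022] F [-0.9  4.5  5.6] q6 0.2183
```

Call:
apply_moves:
  increments: "0 0 0 0 0 0.15;0 0 0 0 0 0.15;0 0 0 0 0 0"

```text
t: 21.95
ee_pos: [0.5107, -0.0088, 0.0913]
tcp_rot: [0.224, 0.974, 0.0, 0.0]
force: [-2.0, 3.3, 4.4]
opening: 0.0114
grip_force: 24.5
```

```bash
python3 e.py
```

```text
21.95 yawY 64.06 e6 0.137 T [ 0.858  0.149 -0.01 ] F [-2.   3.3  4.4] q6 0.2706
```

Call:
apply_moves:
  increments: "0 -0.02 0 0 0 0.15;0 0 0 0 0 0.15;0 0 0 0 0 0"

```text
t: 22.32
ee_pos: [0.5107, -0.0087, 0.0913]
tcp_rot: [0.25, 0.968, 0.001, 0.0]
force: [-0.7, 6.4, 5.2]
opening: 0.0111
grip_force: 24.4
```

```bash
python3 e.py
```

```text
22.32 yawY 61.04 e6 0.15 T [ 1.363 -0.111 -0.072] F [-0.7  6.4  5.2] q6 0.3228
```

Call:
apply_moves:
  increments: "0 0 0 0 0 0.15;0 0 0 0 0 0.15;0 0 0 0 0 0"

```text
t: 22.7
ee_pos: [0.5108, -0.0086, 0.0913]
tcp_rot: [0.275, 0.961, 0.001, 0.0]
force: [0.0, 5.6, 4.6]
opening: 0.0114
grip_force: 24.4
```

```bash
python3 e.py
```

```text
22.7 yawY 58.05 e6 0.191 T [ 1.472 -0.197  0.051] F [0.  5.6 4.6] q6 0.3751
```

The effort is rising (0.191), so the seat has been touched. I continue in small steps.

Call:
apply_moves:
  increments: "0 0 0 0 0 0.15;0 0 0 0 0 0"

```text
t: 22.95
ee_pos: [0.5108, -0.0086, 0.0913]
tcp_rot: [0.288, 0.958, 0.001, 0.0]
force: [0.3, 6.7, 4.3]
opening: 0.0114
grip_force: 24.4
```

```bash
python3 e.py
```

```text
22.95 yawY 56.55 e6 0.212 T [ 1.507 -0.148  0.063] F [0.3 6.7 4.3] q6 0.4012
```

Call:
apply_moves:
  increments: "0 0 0 0 0 0.15;0 0 0 0 0 0.1;0 0 0 0 0 0"

```text
t: 23.32
ee_pos: [0.5108, -0.0086, 0.0913]
tcp_rot: [0.308, 0.951, 0.001, 0.0]
force: [0.8, 7.6, 4.3]
opening: 0.0116
grip_force: 24.4
```

```bash
python3 tq.py
```

```text
t 23.48 tcp [ 0.5108 -0.0086  0.0913] yawY 54.08 tilt [ 0.0012  0.0019 -1.    ] F [1.  7.5 4.4] T [ 1.516 -0.202  0.046] op 0.0112 g 24.4 q6 0.444
 need tool units [ 0.014 -0.018  0.041] turnz None
T [ 1.523 -0.228  0.13 ] sd [0.027 0.015 0.038] F [0.8 7.1 4.6] e6 [0.215 0.127 0.102]
```

```bash
sed -i 's/range(3)/range(12)/' tq.py; python3 tq.py
```

```text
t 24.07 tcp [ 0.5108 -0.0085  0.0913] yawY 54.08 tilt [ 0.0011  0.0019 -1.    ] F [1.7 6.2 4.6] T [ 1.514 -0.229  0.11 ] op 0.0113 g 24.4 q6 0.444
 need tool units [ 0.012 -0.019  0.04 ] turnz None
T [ 1.535 -0.223  0.098] sd [0.028 0.025 0.027] F [1.1 7.  4.3] e6 [0.097 0.096 0.095 0.095 0.095 0.095 0.095 0.095 0.095 0.095 0.095 0.095]
```

Settled, joint effort (0.095) and wrist torque (0.098) agree. That is about 0.13 above the free reading, and 5 to 7° past first touch, so the knob is snug within the window. I'll release and lift.

Call:
apply_moves:
  increments: "0 0 0 0 0 0;0 0 0 0 0 0;0 0 0 0 0 0;0 0 -0.5 0 0 0;0 0 -0.8 0 0 0;0 0 -0.9 0 0 0;0 0 -0.9 0 0 0;0 0 -0.9 0 0 0;0 0 0 0 0 0"
  jaw: 0.46

```text
t: 25.2
ee_pos: [0.5112, -0.0097, 0.1726]
tcp_rot: [0.309, 0.951, 0.0, 0.001]
force: [0.6, -0.2, 0.1]
opening: 0.0231
grip_force: 0.0
```

Call:
apply_moves:
  increments: "0 0 0 0 0 -0.85;0 0 0 0 0 -0.85;0 0 0 0 0 -0.85;0 0 0 0 0 -0.85;0 0 0 0 0 -0.85;0 0 0 0 0 0;0 0 0 0 0 0"
  jaw: 0.2

```text
t: 26.08
ee_pos: [0.5102, -0.0095, 0.1708]
tcp_rot: [-0.055, 0.998, 0.0, -0.0]
force: [0.4, 0.7, 0.4]
opening: 0.0344
grip_force: 0.0
```

```bash
python3 - <<'E'
from h import *
go(.4958,.1118,.121,96.65)
s=snapshot("side")
t=np.radians
# knob yaw check from pointer in side view: print the bright blob on the knob
g=cv2.cvtColor(s["img"],cv2.COLOR_RGB2GRAY)[243:283,275:307];print(g[6:30,6:26])
E
```

```text
t 26.07 tcp [ 0.5102 -0.0095  0.1708] yawY 96.3 tilt [-5.e-04  1.e-04 -1.e+00] F [0.4 0.7 0.4] T [-0.039 -0.018 -0.   ] op 0.0344 g 0.0 q6 -0.293
 need tool units [0.05  6.108 2.49 ] turnz -0.035
[[ 94  93  93  85  88  84  84  87  89  86  86  86  87  84  82  87  81  83
   82  83]
 [ 93  91  93  98  96 109 106  97  98  98  99 101  94  90  90  86  82  84
   82  81]
 [101 119 133 168 151 200 160 140 139 138 139 126 121 115 115 101  92  84
   83  84]
 [160 215 227 227 226 217 216 213 212 214 213 164 143 128 119 125 118 100
   93  90]
 [224 227 227 227 226 227 227 221 213 213 214 213 215 150 121 124 122 119
  122 110]
 [227 226 227 227 226 226 227 227 226 215 205 199 199 132 103 114 119 124
  123 122]
 [227 227 229 226 227 227 227 227 211 201 133 102  46  14  17  87 132 126
  120 122]
 [227 228 226 227 227 227 221 216 137  45  18  20  21  23  13  23 182 158
  128 121]
 [227 226 227 227 221 215 142  49  19  19  23  20  15  20  21  23  90 199
  150 120]
 [226 227 222 215 142  50  41  91  53  23  18  25  15  24  21  19  14 190
  163 143]
 [227 218 143  67  47  51 110 213 127  34  25  27  18 
[... 436 characters left out ...]
  19 102
  195 217]
 [120  26  12   7   6   9  10   5  13  13   7   5  18  22  20  22  23 104
  200 211]
 [ 90  32   6   1   8  10   3   0   9  13  11  18  20  20  23  25  22 142
  201 216]
 [122  53   7   8  10   1   5   6  18  21  24  23  25  22  23  24  23 150
  208 214]
 [124  61  21   9  12   8   9  17  21  25  21  26  26  22  23  25  35 194
  215 215]
 [121  83  34  14  10  13  13   8  18  22  23  24  19  22  22  38 113 198
  215 214]
 [122 124  84  41   9  10  12   7  22  19  27  23  22  18  36 112 200 214
  213 213]
 [117 119 125  80  41  21  14   7  15  12  12  16  38  71  96 197 209 215
  197 211]
 [135 137 140 140 114  68  49  31  29  28  29  63  75 190 205 205 196 211
  214 215]]
```

The knob stayed turned: its pointer now runs from (288,259) to (284,260.5). Next I regrip the rib and close the shutter.

Call:
apply_moves:
  increments: "0.05 0.9 -0.3 0 0 0;0 0.9 0 0 0 0;0 0.9 0 0 0 0;0 0.9 0 0 0 0;0 0.9 0 0 0 0;0 0.9 0 0 0 0;0 0.7 0 0 0 0;0 0 0 0 0 0"

```text
t: 27.12
ee_pos: [0.4954, 0.1125, 0.177]
tcp_rot: [-0.057, 0.998, -0.0, -0.0]
force: [-0.3, 0.2, -0.8]
opening: 0.0342
grip_force: 0.0
```

Call:
apply_moves:
  increments: "0 0 0.9 0 0 0;0 0 0.9 0 0 0;0 0 0.6 0 0 0;0 0 0.35 0 0 0;0 0 0 0 0 0"

```text
t: 27.75
ee_pos: [0.4956, 0.1114, 0.1219]
tcp_rot: [-0.056, 0.998, -0.0, -0.0]
force: [-0.6, -0.5, 0.7]
opening: 0.0346
grip_force: 0.0
```

Call:
apply_moves:
  increments: "0 0 0 0 0 0;0 0 0 0 0 0;0 0 0 0 0 0;0 0 0 0 0 0"
  jaw: 1

```text
t: 28.25
ee_pos: [0.496, 0.1115, 0.1226]
tcp_rot: [-0.057, 0.998, -0.0, 0.001]
force: [-0.2, -0.8, 5.6]
opening: 0.0114
grip_force: 24.6
```

```bash
python3 - <<'E'
from h import *
go(.5063,.0215,.121,96.65)
E
```

```text
t 28.25 tcp [0.496  0.1115 0.1226] yawY 96.49 tilt [ 1.2e-03 -1.0e-04 -1.0e+00] F [-0.2 -0.8  5.6] T [-0.246 -0.031  0.125] op 0.0114 g 24.6 q6 -0.057
 need tool units [-3.000e-03 -4.531e+00  8.200e-02] turnz -0.016
```

Call:
apply_moves:
  increments: "0 -0.2 0 0 0 0;0 -0.5 0 0 0 0;0 -0.5 0 0 0 0;0 -0.5 0 0 0 0;0 -0.5 0 0 0 0;0 -0.5 0 0 0 0;0 -0.5 0 0 0 0;0 -0.5 0 0 0 0;0 -0.4 0 0 0 0;0 -0.3 0 0 0 0;0 -0.1 0 0 0 0;0 0 0 0 0 0"

```text
t: 29.75
ee_pos: [0.5072, 0.0217, 0.1226]
tcp_rot: [-0.056, 0.998, -0.0, 0.001]
force: [5.0, 0.2, 4.6]
opening: 0.0113
grip_force: 24.5
```

```bash
python3 - <<'E'
from h import *
go(.5063,.0205,.121,96.65)
E
```

```text
t 29.75 tcp [0.5072 0.0217 0.1226] yawY 96.47 tilt [ 2.8e-03 -1.0e-04 -1.0e+00] F [5.  0.2 4.6] T [-0.015 -1.137  0.209] op 0.0113 g 24.5 q6 -0.236
 need tool units [ 0.05  -0.055  0.081] turnz -0.018
```

Now press lightly to the stop, release and lift away.

Call:
apply_moves:
  increments: "0 -0.05 0 0 0 0;0 -0.05 0 0 0 0;0 0 0 0 0 0"

```text
t: 30.12
ee_pos: [0.5073, 0.0202, 0.1226]
tcp_rot: [-0.057, 0.998, 0.0, 0.001]
force: [5.3, 2.6, 3.6]
opening: 0.0114
grip_force: 24.6
```

Call:
apply_moves:
  increments: "0 0 0 0 0 0;0 0 0 0 0 0;0 0 0 0 0 0;0 0 -0.6 0 0 0;0 0 -0.9 0 0 0;0 0 -0.9 0 0 0;0 0 -0.9 0 0 0;0 0 -0.9 0 0 0;0 0 0 0 0 0;0 0 0 0 0 0"
  jaw: 0.2

```text
t: 31.38
ee_pos: [0.5058, 0.0202, 0.2057]
tcp_rot: [-0.057, 0.998, 0.0, -0.0]
force: [0.3, -0.4, 0.2]
opening: 0.0342
grip_force: 0.0
```

```bash
python3 - <<'E'
from h import *
go(.5063,.0205,.121,96.65)
s=snapshot("side")["img"].astype(int);a=cv2.imread("pics/side0.png")[:,:,::-1].astype(int)
d=np.abs(s-a).sum(2)
print("rib area diff",d[236:260,264:284].mean(),"plate",d[245:280,285:300].mean(),"jar",d[280:340,365:415].mean(),"tray lower",d[190:205,200:225].mean())
cv2.imwrite("pics/s8.png",crop(snapshot("side"),200,160,160,120,5))
E
```

```text
t 31.38 tcp [0.5058 0.0202 0.2057] yawY 96.48 tilt [-4.e-04  0.e+00 -1.e+00] F [ 0.3 -0.4  0.2] T [0.002 0.033 0.002] op 0.0342 g 0.0 q6 -0.239
 need tool units [-0.029  0.013  4.237] turnz -0.017
rib area diff 98.97291666666666 plate 28.102857142857143 jar 10.756666666666666 tray lower 14.506666666666666
```

View pics/s8.png

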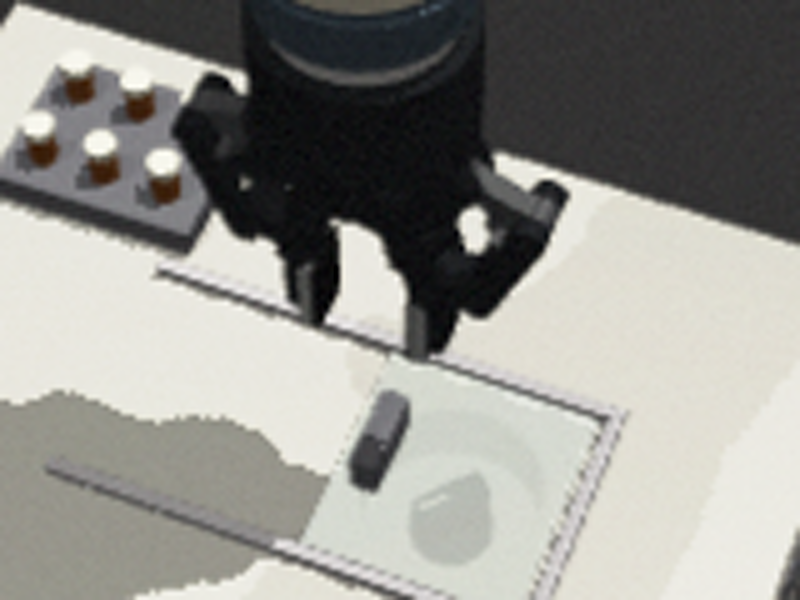

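The rib is back at its closed place, about (276,248) px, with the knob turned beneath the shutter and the gripper clear.

```bash
python3 -c "
from rig import *
print(job_done())"
```

```text
the job is handed in; nothing more can be done
None
```

The job is handed in with the shutter slid open, the knob turned clockwise to an estimated 0.13 N m above free turning and released, and the shutter closed again with the gripper clear, at 31.4 s; no verdict came back, I viewed 11 pictures against the limit of 10, and while finding the true fingertip height I pressed the shutter's rib with up to about 47 N.

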